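# Hold the panel cradle open for the next panel

### The job

Look which painting panel waits in the rimmed tray, the short one or the long one. Take the steel handle of the cradle's spring jaw and pull the jaw back, away from the fence, until its pointer lines up with the steel clip for that panel (the clip closer to the fence for the short panel, the clip farther from the fence for the long one), and keep it there: finish while the gripper still holds the handle, because the jaw springs shut if let go. Leave the panels, the jar and the bowl where they are.

Things in the scene. Friction and masses are not known exactly. Their poses are not given: they have to be found in the camera images.
- cradle: Fixed panel cradle on the bench: plywood base 320 (x) x 200 (y) x 18 mm. Origin: centre of the base's underside. Its +x points from the jaw to the fence, z up. The wooden fence (20 thick, 200 wide, top 54 mm above the bench) stands at its +x end, inner face at x = +140 mm; a low strip (top 30 mm above the bench) at its -x end, the end towards the robot.
- jaw (a joint): How far the spring jaw is pulled out, in m: 0 shut (110 mm from the fence), growing as it slides along the cradle's -x (away from the fence, towards the robot), end stop at 0.130. A spring always pulls it shut: about 4 N at 0, rising 0.8 N per 10 mm to 12 N at 0.100, plus about 0.5 N friction. The jaw is a wooden block 30 (x) x 120 (y) x 30 mm, top 51 mm above the bench, at cradle x = +15 mm when shut.
- handle (a point): Middle of the bar of the steel D-handle on top of the jaw: a round bar 12 mm thick running along the cradle's y, 90 mm between the centres of its two posts, bar axis 98 mm above the bench and 47 mm above the jaw's top, free space beneath it. It moves with the jaw. When shut it is at cradle x = +15 mm, y = 0; at joint value q at x = 15 mm - q.
- pointer (a point): Tip of the jaw's pointer, a dark steel finger 4 mm wide standing 25 mm out from the jaw's +y side, 28 mm above the bench. Same cradle x as the handle (+15 mm - q), cradle y = +85 mm; it moves with the jaw and passes just above the clips.
- clip_near: Dark steel clip 8 mm wide (along the cradle's x) and 34 mm long (along y) on the cradle's +y edge, the one closer to the fence: the mark for the short panel. Origin: middle of its width and length, on the base's top face 18 mm above the bench, at cradle y = +85 mm; its top is 4 mm higher. Its x axis is the cradle's. Its place along the edge varies. Fixed.
- clip_far: The same kind of clip on the same edge, farther from the fence: the mark for the long panel. Origin and axes as the other clip.
- tray: Fixed wooden tray with a rim, 262 (x) x 182 (y) x 22 mm, walls and floor 6 mm; origin at the centre of its underside. The panel lying in it is the next one. It may be left or right of the cradle.
- board: Fixed flat plywood board without a rim, 250 x 160 x 6 mm, origin at the centre of its underside; the other panel lies on it.
- panel_short: Short painting panel, white face on a wooden frame, 140 (x) x 100 (y) x 17 mm, lying flat; origin at the centre of its underside. In the tray or on the board.
- panel_long: Long painting panel, the same but 200 (x) x 100 (y) x 17 mm. On the board or in the tray.
- jar: Closed glass jar, 72 mm diameter, about 105 mm tall, beyond the cradle; origin under its centre. Leave alone.
- bowl: White ceramic mixing bowl, 90 mm diameter, 40 mm tall; origin under its centre. It and the jar stand left and right beyond the cradle, either way round. Leave alone.
Not all that is in view belongs to the job. What is shaped like the panel_long but purple is not meant. What is shaped like the panel_short but purple is not meant.

How it is judged:
By the outcome, as a careful person would: the job done as asked, in the order asked, and still so for the second after the job is handed in, while the arm keeps its last pose, push and grip.
It also fails if it takes over 32 s, if anything falls off the work surface, if the arm or the gripper's body presses on something with over 40 N, if the wrist force passes 120 N, or if a joint passes its speed limit or range.

### The arm

A 7-joint arm with a two-finger parallel gripper is mounted at the origin on the work surface. World frame = base frame: x ahead of the robot, y to its left, z up, the work surface at z = 0. Lengths are in m, angles in rad, forces in N, time in s.
With the tool pointing down it reaches from about 0.4 to 0.85 m from the base axis. Payload 10.4 kg.
Tool frame: the origin (TCP) lies at the very end of the fingers, on their centre line; the grasp point (between the pads) lies 19 mm behind it; z points along the fingers, y is the line along which they close (so a half turn about z gives the same grasp; the last joint's range is limited). The gripper opens to 85 mm and grips with 20 to 120 N. Pads are 22 mm wide; open, the fingers measure 114 mm over their backs; the gripper's body (76 mm by 85 mm) begins 54 mm behind the grasp point. The pads swing forward as they close: fully open they stand 13 mm farther back than shut.
Start: joints at [-1.2, 0.332, -0.065, 1.46, 0.022, 1.35, -0.088], TCP at [0.24, 0.577, 0.231] pointing down, gripper open.
Joint ranges: [-2.6, 2.6], [-0.5, 2.12], [-1.47, 1.34], [0.16, 2.42], [-1.27, 4.41], [0.06, 2.06], [-2.6, 2.6]. Speed limits (rad/s): [2.22, 2.22, 2.79, 2.79, 3.14, 3.14, 3.14].

### API

Orientations are given as a unit quaternion [x, y, z, w].
In Python, from workcell import * gives the robot as it stands.
- The arm moves only by the tool step_arm, never from a script. Its argument "commands" is one flat list of numbers, 7 for each row, row after row: the finger opening in mm, from 0 to 85.4, then the shift along the world's x, y, z as a fraction of full scale, then the turn, a rotation vector about the world's x, y, z as a fraction of full scale. A call has exactly 10 rows; each row is the pose to reach, as a shift and turn from the pose commanded when the call began, turning the shorter way round; what a row does not reach only later rows make up. Full scale, the value 1, is 0.6 m for a shift and pi rad for a turn. A row lasts 1/8 s, in which the tool goes at most 62.5 mm and 10.7 degrees, less where a joint would pass 70% of its speed; a pose out of reach is approached as far as the arm can. A call with a number of a shift or a turn outside -1 to 1 is refused whole. A call with a gripper value outside its range is refused whole. The fingers move at their own pace and stop on an object; "squeeze" is the grip in N (left out, the last holds). Time passes only in rows, so rows that repeat a pose let the fingers close, or fill a call up. It gives the time, the measured TCP pose, the force, the opening and the grip force at its end, in the units of the state.
- get_obs(): the state, without advancing time (a new reading comes with each control period).
- camera(name): name is "side" or "top"; returns the picture (480x640x3 uint8, red, green, blue); there is no depth.
- camera_params(name): a dict with "mtx" (3x3 intrinsics, pixels), "extrinsics" (4x4, takes a point from world to camera coordinates). Camera axes: x right, y down, z forward; pixel columns grow to the right and rows downward; lengths in m; the calibration is good to about 2 mm. A picture is of the moment at which its call begins. camera_params takes no time and is no camera call.
- hand_in(): hands the job in; it is judged then, once.
The state is a dict: "clock": time; "joint_pos": joint angles; "joint_velocities": joint speeds; "tau": joint torques, N m; "position": TCP position; "ee_rot": TCP orientation; "ft_force": force on the tool from outside, world axes, zero at the start; "torque": the same for the moment, N m; "grip_width": opening from 0.0 (shut) to 1.0 (fully open); "grasp_force": force on a finger pad.
Only numpy, scipy, OpenCV 4.12 (cv2) and the standard library are available. Lean on these libraries where they do the work, as an engineer would, in place of code of your own. Each camera call takes 0.05 s, during which the arm holds its last target. There are 200 camera calls.

## Working session

There is one attempt and no reset: what is moved stays moved. The work goes in short steps, Python scripts to look and compute and a tool call to move; the robot and the scene stay as the last step left them, time stands still between calls to the robot, and variables do not carry over. Pictures are saved under pics/ and viewed, at most 10 in all, crops included, and the job is handed in when it is done.

Besides the shell and the picture viewer there is one more tool, called after ">>>" as a command line: name --argument value ..., lists and objects as JSON in quotes. step_arm: Moves the arm, as the interface text tells. Its arguments: {"type":"object","properties":{"commands":{"type":"array","items":{"type":"number"}},"squeeze":{"type":"number"}},"required":["commands"]}

```bash
mkdir -p pics; python3 - <<'E'
from workcell import *
import cv2
for n in("top","side"):
    cv2.imwrite(f"pics/{n}0.png",camera(n)[:,:,::-1]); p=camera_params(n); print(p["mtx"].round(1).tolist(),p["extrinsics"].round(3).tolist())
o=get_obs(); print(o["clock"],o["position"],o["ee_rot"],o["grip_width"])
E
```

```text
[[470.0, 0.0, 329.1], [0.0, 470.0, 243.0], [0.0, 0.0, 1.0]] [[-0.023, -1.0, 0.01, -0.072], [-0.995, 0.022, -0.098, 0.573], [0.098, -0.012, -0.995, 1.319], [0.0, 0.0, 0.0, 1.0]]
[[579.5, 0.0, 314.3], [0.0, 579.5, 240.5], [0.0, 0.0, 1.0]] [[-0.986, -0.164, -0.02, 0.52], [-0.11, 0.737, -0.667, 0.163], [0.124, -0.655, -0.745, 1.671], [0.0, 0.0, 0.0, 1.0]]
0.1 [0.23974041 0.5768338  0.23060046] [ 1.95660458e-01  9.80671499e-01 -6.23858435e-04 -8.63819090e-05] 0.9952907632601599
```

View pics/top0.png

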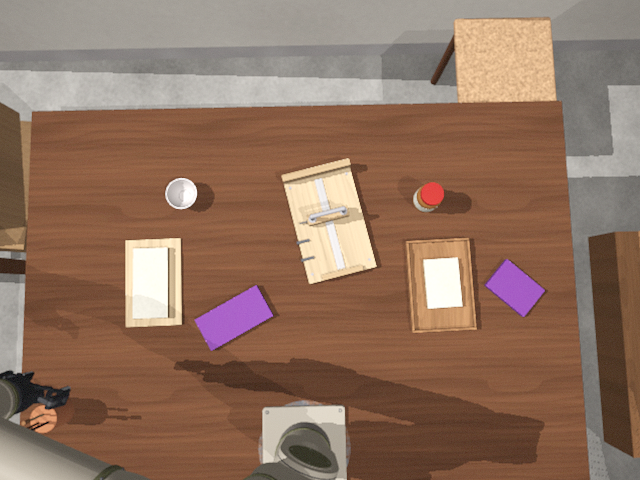

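View pics/side0.png

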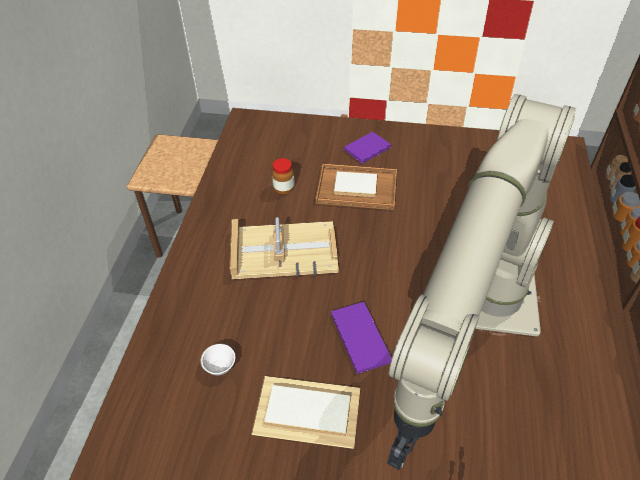

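The rimmed tray is at top (441,285). Its white panel is about 50 px long against the tray's 92 px (262 mm), so about 142 mm: the short panel. The left board at (153,283) has no rim and holds the long one. The purple panels at (234,317) and (516,288) are not meant. The target is therefore the clip nearer the fence: the candidates are top (303,242) and (308,259), and the fence is at the upper end, so (303,242). I'll confirm this in a crop.

```bash
python3 - <<'E'
import cv2,numpy as np
a=cv2.imread("pics/top0.png")[150:290,275:385]; b=cv2.imread("pics/side0.png")[205:285,225:345]
a=cv2.resize(a,None,fx=4,fy=4,interpolation=2); b=cv2.resize(b,None,fx=3,fy=3,interpolation=2)
c=np.zeros((560,800,3),np.uint8); c[:,:440]=a; c[:240,440:]=b
cv2.imwrite("pics/crop0.png",c)
E
```

```text
(no output)
```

View pics/crop0.png

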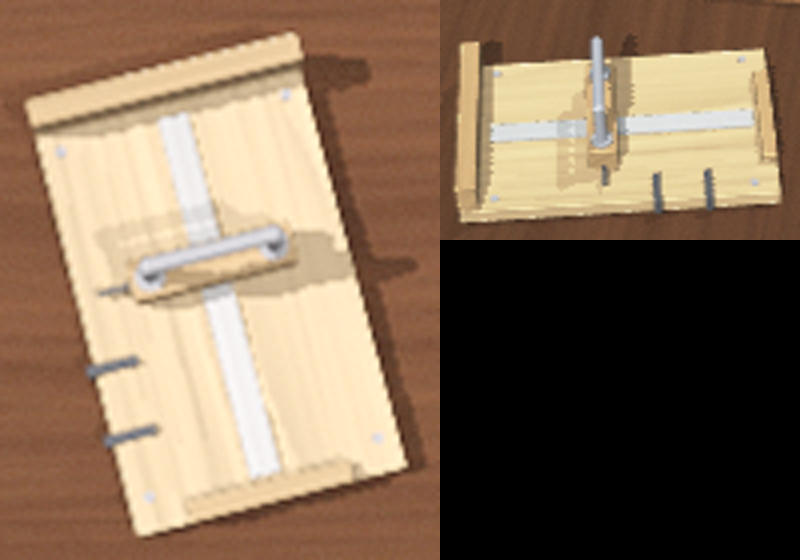

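The crop shows the jaw shut, its pointer tip at about crop (98,293), the near clip at (114,366) and the far clip at (132,436). In both views the near clip is the one closer to the fence. Next I fit the cradle pose.

```bash
cat > fit.py <<'E'
from workcell import *
import numpy as np, cv2
from scipy.optimize import least_squares
P={n:camera_params(n) for n in("top","side")}
def proj(n,p):
    E=P[n]["extrinsics"]; q=P[n]["mtx"]@(E[:3,:3]@np.asarray(p)+E[:3,3]); return q[:2]/q[2]
T=lambda x,y:((x+.5)/4-.5+275,(y+.5)/4-.5+150)
S=lambda x,y:((x-439.5)/3-.5+225,(y+.5)/3-.5+205)
def world(v,c):
    s,k=np.sin(v[2]),np.cos(v[2]); return np.array([v[0]+k*c[0]-s*c[1],v[1]+s*c[0]+k*c[1],c[2]])
E
python3 - <<'E'
from fit import *
h=.049
D=[("top",T(136,531),(-.16,.1,.018)),("top",T(407,467),(-.16,-.1,.018)),("top",T(25,100),(.16,.1,.054)),("top",T(297,33),(.16,-.1,.054)),
("top",T(212,250),(.015,0,.098)),("top",T(98,293),(.015,.085,.028)),
("side",S(780,200),(-.16,.1,.018)),("side",S(765,50),(-.16,-.1,.018)),("side",S(599,90),(.015,0,.098)),("side",S(605,184),(.015,.085,.028)),
("top",T(114,366),"n"),("side",S(657,193),"n"),("top",T(132,436),"f"),("side",S(709,190),"f")]
def r(v):
    return np.concatenate([proj(n,world(v,c if c not in("n","f") else (v[3] if c=="n" else v[4],.085,.022)))-px for n,px,c in D])
s=least_squares(r,[.6,0,.25,-.03,-.07],loss="soft_l1"); v=s.x
print(v.round(4),np.degrees(v[2])); print(r(v).reshape(-1,2).round(1).tolist())
print("handle",world(v,(.015,0,.098)),"target",world(v,(v[3],0,.098)))
E
```

```text
[ 0.6355 -0.0843  0.2212 -0.0378 -0.0898] 12.672573283649994
[[-0.7, 1.1], [-0.9, 0.3], [-0.1, -0.6], [-0.1, -0.2], [-0.4, -0.1], [-0.7, 0.1], [0.4, -2.4], [0.2, -0.7], [-0.2, -5.3], [-0.2, 0.2], [-0.3, -0.2], [0.2, -2.5], [-0.5, -0.2], [0.3, -2.5]]
handle [ 0.65012255 -0.08098349  0.098     ] target [ 0.59862935 -0.09256208  0.098     ]
```

>>> step_arm --commands '[60,0.05,-0.08,0,0,0,-0.03,60,0.1,-0.16,0,0,0,-0.06,60,0.15,-0.24,0,0,0,-0.09,60,0.2,-0.32,0,0,0,-0.12,60,0.25,-0.4,0,0,0,-0.15,60,0.3,-0.48,0,0,0,-0.18,60,0.35,-0.56,0,0,0,-0.21,60,0.4,-0.64,0,0,0,-0.24,60,0.45,-0.72,0,0,0,-0.27,60,0.5,-0.8,0,0,0,-0.304]' --squeeze 60

```text
clock: 1.35
position: [0.5404, 0.0955, 0.2312]
ee_rot: [0.626, 0.78, 0.0, -0.0]
ft_force: [0.6, 1.0, 0.4]
grip_width: 0.705
grasp_force: 0.0
```

>>> step_arm --commands '[60,0.046,-0.074,0,0,0,0,60,0.092,-0.148,0,0,0,0,60,0.138,-0.222,0,0,0,0,60,0.183,-0.297,0,0,0,0,60,0.183,-0.297,-0.05,0,0,0,60,0.183,-0.297,-0.1,0,0,0,60,0.183,-0.297,-0.14,0,0,0,60,0.183,-0.297,-0.15,0,0,0,60,0.183,-0.297,-0.15,0,0,0,60,0.183,-0.297,-0.15,0,0,0]'

```text
clock: 2.6
position: [0.6502, -0.0811, 0.1425]
ee_rot: [0.624, 0.781, 0.001, 0.001]
ft_force: [-0.2, 0.4, 0.1]
grip_width: 0.699
grasp_force: 0.0
```

```bash
python3 - <<'E'
from workcell import *
import cv2,numpy as np
a=camera("top")[140:300,270:400,::-1]; b=camera("side")[130:290,220:350,::-1]
cv2.imwrite("pics/c1.png",cv2.resize(np.hstack([a,b]),None,fx=3,fy=3,interpolation=2))
print(get_obs()["position"])
E
```

```text
[ 0.6501097  -0.08106035  0.14238748]
```

View pics/c1.png

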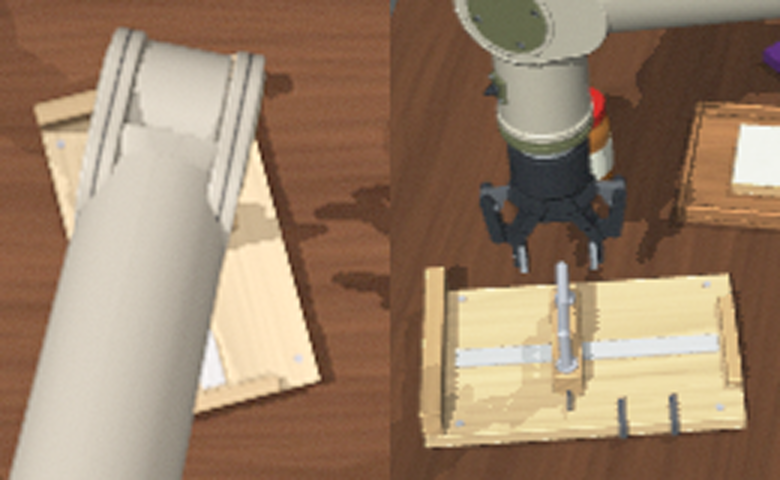

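In the side half, the fingers at (523,258) and (597,255) straddle the bar at (562,270). The top view is hidden by the arm. I descend and close.

>>> step_arm --commands '[60,0,0,-0.035,0,0,0,60,0,0,-0.07,0,0,0,60,0,0,-0.103,0,0,0,60,0,0,-0.103,0,0,0,30,0,0,-0.103,0,0,0,0,0,0,-0.103,0,0,0,0,0,0,-0.103,0,0,0,0,0,0,-0.103,0,0,0,0,0,0,-0.103,0,0,0,0,0,0,-0.103,0,0,0]' --squeeze 70

```text
clock: 3.95
position: [0.6506, -0.0809, 0.0805]
ee_rot: [0.624, 0.781, 0.001, 0.001]
ft_force: [4.7, -0.1, 5.6]
grip_width: 0.114
grasp_force: 68.3
```

```bash
python3 - <<'E'
from workcell import *
import cv2,numpy as np
b=camera("side")[160:290,220:350,::-1]
cv2.imwrite("pics/c2.png",cv2.resize(b,None,fx=4,fy=4,interpolation=2))
o=get_obs();print(o["position"],o["ft_force"],o["grip_width"],o["grasp_force"])
E
```

```text
[ 0.65064869 -0.08094501  0.08047456] [4.25656647 0.86573032 5.50095453] 0.11285617140036042 68.34385514259338
```

View pics/c2.png

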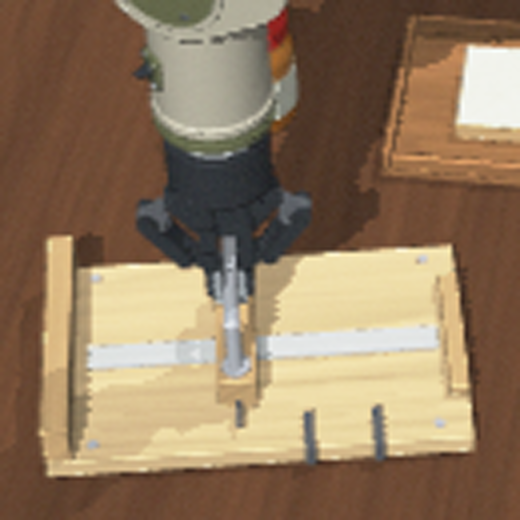

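The handle is gripped: width about 10 mm, pad force 68 N. Now I pull 53 mm along the cradle's -x.

>>> step_arm --commands '[0,-0.011,-0.0024,0,0,0,0,0,-0.022,-0.0048,0,0,0,0,0,-0.033,-0.0073,0,0,0,0,0,-0.044,-0.0097,0,0,0,0,0,-0.055,-0.0122,0,0,0,0,0,-0.066,-0.0148,0,0,0,0,0,-0.077,-0.0173,0,0,0,0,0,-0.086,-0.0194,0,0,0,0,0,-0.086,-0.0194,0,0,0,0,0,-0.086,-0.0194,0,0,0,0]'

```text
clock: 5.25
position: [0.5996, -0.0928, 0.0804]
ee_rot: [0.624, 0.781, 0.001, 0.002]
ft_force: [7.9, -0.9, 2.2]
grip_width: 0.113
grasp_force: 68.4
```

```bash
python3 - <<'E'
from workcell import *
import cv2,numpy as np
t=camera("top");s=camera("side");cv2.imwrite("pics/top3.png",t[:,:,::-1])
b=s[225:285,230:345,::-1]
cv2.imwrite("pics/c3.png",cv2.resize(b,None,fx=6,fy=6,interpolation=2))
o=get_obs();print(o["position"],o["ft_force"],o["grip_width"],o["grasp_force"])
E
```

```text
[ 0.59965053 -0.09285229  0.08043246] [ 7.59938908 -0.62083605  3.02643062] 0.11611522232059125 68.37456464767456
```

View pics/c3.png

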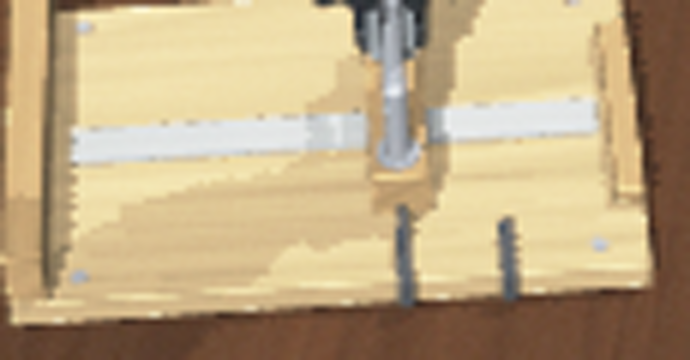

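The pointer now runs straight into the near clip at crop (402,210)-(406,300), and the spring force of 7.6 N fits q ≈ 52 mm. One numeric check of the alignment follows.

```bash
python3 - <<'E'
from fit import *
s=np.mean([camera("side") for _ in range(3)],0).mean(2); s0=cv2.imread("pics/side0.png").mean(2)
for r in range(257,277):
    out=[r]
    for im,(a,b) in((s,(291,304)),(s,(309,320)),(s0,(291,304)),(s0,(275,286))):
        w=np.clip(120-im[r,a:b],0,None); out.append((round(float((w*np.arange(a,b)).sum()/w.sum()),2),int(w.sum())) if w.sum()>25 else None)
    print(*out)
v=[.6355,-.0843,.2212]
for q in(.0504,.0524,.0544): print(q,[proj("side",world(v,(.015-q,y,.028))).round(2).tolist() for y in(.062,.085)])
for x in (-.0378,): print([proj("side",world(v,(x,y,.022))).round(2).tolist() for y in(.068,.085,.102)])
o=get_obs();print(o["clock"],o["position"],o["ft_force"])
E
```

```text
257 None None None None
258 None None None None
259 None None None None
260 None None None None
261 None None None (279.33, 40)
262 None (313.48, 26) None None
263 (296.51, 39) (313.32, 36) (296.48, 32) None
264 (296.44, 39) None (296.48, 30) None
265 (296.38, 46) None (296.46, 31) None
266 (296.43, 49) None (296.43, 32) None
267 (296.39, 33) None (296.51, 29) None
268 None None None None
269 None None None None
270 None None None None
271 None (314.46, 44) (297.41, 26) None
272 (297.48, 41) (314.47, 54) (297.49, 49) None
273 (297.47, 55) (314.47, 57) (297.45, 60) None
274 (297.48, 53) (315.7, 347) (297.51, 59) None
275 (299.37, 418) (314.04, 540) (299.18, 440) None
276 (296.98, 656) (313.82, 509) (296.98, 690) (282.14, 346)
0.0504 [[296.08, 259.32], [296.35, 265.22]]
0.0524 [[296.75, 259.28], [297.02, 265.18]]
0.0544 [[297.41, 259.24], [297.69, 265.14]]
[[297.04, 262.08], [297.24, 266.45], [297.45, 270.87]]
5.5 [ 0.59969146 -0.09284628  0.08045738] [7.93306276 0.27422832 2.31724751]
```

```bash
python3 - <<'E'
from fit import *
s=camera("side").mean(2); s0=cv2.imread("pics/side0.png").mean(2)
def c(im,r,a,b):
    g=im[r,a:b]; w=np.clip(np.median(g)-15-g,0,None); return round(float((w*np.arange(a,b)).sum()/max(w.sum(),1)),2)
for r in range(258,274): print(r,c(s,r,292,303),c(s0,r,292,303),c(s,r,309,320),c(s0,r,275,286), s[r,293:301].astype(int), s0[r,276:284].astype(int))
E
```

```text
258 0.0 0.0 0.0 284.0 [148 150 154 157 153 154 156 158] [150 144 143 146 151 153 150 145]
259 296.57 0.0 0.0 284.0 [151 156 150 118 111 157 156 157] [142 146 149 151 151 153 151 151]
260 296.97 0.0 0.0 279.16 [168 179 164 116 107 118 151 159] [148 153 142  97 128 153 155 150]
261 297.05 0.0 314.19 279.7 [184 186 181 142 109 136 185 190] [175 162 163  93 106 140 161 141]
262 297.01 297.54 313.83 279.94 [182 181 177 136 104 134 205 205] [182 181 173 121 110 129 182 187]
263 296.99 296.8 313.79 279.84 [184 183 172  99 104 117 159 204] [179 179 169 120 108 139 203 201]
264 296.83 296.7 314.22 279.63 [179 179 166  98 101 127 203 203] [178 180 170 119 115 157 202 201]
265 296.66 296.83 313.86 279.65 [210 206 176  91 101 145 209 209] [197 195 168 124 122 153 199 200]
266 296.7 296.69 314.35 279.57 [209 203 175  94  96 141 205 204] [203 183 176 120 113 162 206 206]
267 296.66 296.84 314.06 277.62 [204 200 169 100 106 142 202 204] [203 185 183 188 205 205 203 204]
268 296.77 296.92 314.38 278.0 [202 199 170 120 104 136 204 206] [204 199 184 201 201 202 202 200]
269 296.78 296.78 314.22 278.0 [199 196 169 120 102 137 205 206] [197 193 179 197 195 195 196 195]
270 297.26 297.24 314.62 0.0 [206 205 196 121 107 114 160 207] [194 196 194 196 196 197 197 199]
271 297.35 297.37 314.66 0.0 [203 203 199 151 104 114 168 222] [198 199 198 200 199 200 200 200]
272 297.53 297.54 314.67 275.33 [178 177 168 133  97 101 128 181] [195 197 196 202 210 211 212 213]
273 297.51 297.51 314.6 0.0 [180 180 174 127  89  94 124 181] [179 173 171 165 169 168 168 173]
```

Sub-pixel, the pointer is at column 297.0 and the clip at 297.05. Allowing for parallax, they are within about 1 mm. The grip is steady, so I hand in.

```bash
python3 -c "
from workcell import *
print(hand_in())"
```

```text
the job is handed in; nothing more can be done
None
```

The short panel is in the tray, so I pulled the jaw back about 52 mm to the clip nearer the fence. Its pointer lines up within about 1 mm by camera, and I handed in with the gripper still holding the handle.

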